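# Shut the clamshell test case and trip its start switch

### The job

Swing the open upper half of the hinged metal test case over and seat it flush, edge to edge, on the lower half, leaving the sample pin in its nest inside. Then push the sprung plunger on the closed lid down through its stroke until you feel it land firmly on the sprung switch inside, hold it there for about half a second without crushing the switch, and let the plunger come fully back up. Do not disturb the wash bottle and the stacked trays behind the case.

Things in the scene. Friction and masses are not known exactly. Their poses are not given: they have to be found in the camera images.
- case: Lower half of an aluminium clamshell case, fixed to the table: 140 mm (its x) by 100 mm (its y) by 40 mm high, walls 4 mm, on four dark foot tabs that reach 9 mm past its ends in x, 5 mm high. Origin at the centre of its underside, z up. The hinge axis runs along its x at y = -54 mm, z = 40 mm. In its frame the sample's nest is at x = -34 mm, y = 0 and the switch at x = +32 mm, y = 0.
- lid (a joint): Hinge of the upper half (rad): 0 = shut flush on the lower half, grows as it opens towards the case's -y side; 1.57 = upright, 2.15 = its stop. It is stiff (about 0.26 N m) and stays where it is left. The upper half is a shell 140 x 100 mm and 30 mm deep with 4 mm walls; shut, its flat outside face lies 70 mm over the table. Shut within 0.03 rad counts as flush.
- lid_edge (a point): Middle of the free rim of the upper half (the edge across from the hinge, 104 mm from the hinge axis); it meets the lower half's rim at the case's x = 0, y = +50 mm, z = 40 mm when shut. Its axes are those of the lid, which are the case's axes when shut; its z axis is the normal of the lid's outside face, which lies 30 mm along +z.
- plunger (a joint): Travel of the sprung plunger through the upper half (m): 0 = fully out, grows as it is pushed in; 0.027 at most. About 3 N starts it and about 6 N holds it at 20 mm. Its lower tip meets the switch inside the shut case after a travel between 8 and 20 mm, which depends on the unknown height the switch is set to.
- plunger_top (a point): Top centre of the plunger's black mushroom knob (30 mm across, 13 mm high, on a 10 mm steel stem), 42 mm above the lid's outside face when out; 112 mm over the table when out and the lid is shut. Its z axis points out along the plunger; in the shut lid it stands at the case's x = +32 mm, y = 0.
- switch (a joint): Travel of the sprung switch head inside the lower half (m): 0 = free, grows as the plunger presses it down. It adds about 3.5 N per mm to the plunger's own spring: it trips at 1.2 mm (4 N) and is crushed beyond 5 mm (17 N).
- sample: Loose grey sample pin, 11 mm thick and 56 mm long (along its y), lying in its nest (a grey pocket 60 x 15 mm, 6 mm deep) on the floor of the lower half, along the case's y at the case's x = -34 mm, y = 0. Origin at the centre of its underside, 4 mm over the table.
- wash_bottle: Loose white wash bottle 80 x 65 x 210 mm, standing upright behind the case. Origin at the centre of its underside.
- tray_a: Lower of two stacked frosted trays, each 127 x 84 x 23 mm, loose, lying behind and to the left of the case. Origin at the centre of its underside.
- tray_b: Upper of the two stacked trays. Origin at the centre of its underside.
Not all that is in view belongs to the job. There is more than one size of the wash_bottle; the job needs the larger.

How it is judged:
On the way, in this order (a step that is already met when the one before it is completed fails the run):
1. the upper half is shut flush on the lower half (value of joint lid below 0.03 rad), for 0.2 s.
2. the plunger is held down on the switch, the switch tripped and the case still shut (value of joint switch above 0.0012 m and value of joint lid below 0.03 rad), for 0.3 s.
At the end, for the whole second after the job is handed in: The case is shut within 0.03 rad, the plunger is back out within 3 mm, the switch is free (under 0.6 mm), the sample pin lies in its nest (within 10 mm of where it started) and the wash bottle stands upright (value of joint lid below 0.03 rad and value of joint plunger below 0.003 m and value of joint switch below 0.0006 m and distance of sample from where it was at the start of the episode below 0.01 m and angle between wash_bottle's own z axis and vertical below 0.1 rad); the robot touches nothing.
It fails at once if the switch is crushed (pressed more than 5 mm) (value of joint switch above 0.005 m).
It fails at once if the sample pin leaves its nest (moved more than 10 mm) (distance of sample from where it was at the start of the episode above 0.01 m).
It fails at once if the wash bottle or a tray is moved more than 30 mm (distance of any of wash_bottle, tray_a, tray_b from where it was at the start of the episode above 0.03 m).
It also fails if it takes over 64 s, if anything falls off the work surface, if the arm or the gripper's body presses on something with over 40 N, if the wrist force passes 120 N, or if a joint passes its speed limit or range.

### The arm

A 6-joint arm with a two-finger parallel gripper is mounted at the origin on a cart in front of the work surface, level with it; the furniture and walls round the work are solid. World frame = base frame: x ahead of the robot, y to its left, z up, the work surface at z = 0. Lengths are in m, angles in rad, forces in N, time in s.
With the tool pointing down it reaches from about 0.325 to 0.875 m from the base axis. Payload 4.4 kg.
Tool frame: the origin (TCP) lies at the very end of the fingers, on their centre line; the grasp point (between the pads) lies 19 mm behind it; z points along the fingers, y is the line along which they close (so a half turn about z gives the same grasp; the last joint's range is limited). The gripper opens to 85 mm and grips with 20 to 120 N. Pads are 22 mm wide; open, the fingers measure 114 mm over their backs; the gripper's body (76 mm by 85 mm) begins 54 mm behind the grasp point. The pads swing forward as they close: fully open they stand 13 mm farther back than shut.
Start: joints at [1.026, 0.207, 1.542, -0, 1.393, -0.15], TCP at [0.221, 0.531, 0.231] pointing down, gripper open.
Joint ranges: [-2.73, 2.73], [-0.86, 2.22], [0.23, 2.46], [-1.11, 4.25], [0.08, 2.63], [-2.82, 2.82]. Speed limits (rad/s): [2.79, 2.79, 3.14, 3.14, 3.14, 3.14].

### API

Orientations are given as [roll, pitch, yaw] about the fixed x, y, z axes, in that order (R = Rz(yaw) Ry(pitch) Rx(roll)).
In Python, from bench import telemetry, capture, ticket, models gives the robot as it stands.
- The arm moves only by the tool move_arm, never from a script. Its argument "increments" is a list of rows, each an object of numbers: "tx", "ty", "tz": the shift along the tool's x, y, z in mm; "ax", "ay", "az": the turn, a rotation vector about the tool's x, y, z in rad; "claw": the finger opening in mm, from 0 to 85.4. A call has 1 to 12 rows; each row is the pose to reach, as a shift and turn from the pose commanded when the call began, along the tool's axes at that moment; what a row does not reach only later rows make up. A row lasts 1/8 s, in which the tool goes at most 62.5 mm and 10.7 degrees, less where a joint would pass 70% of its speed; a pose out of reach is approached as far as the arm can. A call with a gripper value outside its range is refused whole. The fingers move at their own pace and stop on an object; "grip_force" is the grip in N (left out, the last holds). Time passes only in rows, so rows that repeat a pose let the fingers close. It gives the time, the measured TCP pose, the force, the opening and the grip force at its end, in the units of the state.
- telemetry.read_state(): the state, without advancing time (a new reading comes with each control period).
- capture(name): name is "side" or "top"; returns a dict with "image" (420x560x3 uint8, red, green, blue), "z_map" (420x560 float32, m along the optical axis (not along the pixel's ray), 0 where there is no reading), "mtx" (3x3 intrinsics, pixels), "pose" (4x4, takes a point from camera to world coordinates). Camera axes: x right, y down, z forward; pixel columns grow to the right and rows downward; lengths in m; the calibration is good to about 2 mm. A picture is of the moment at which its call begins.
- ticket.job_done(): hands the job in; it is judged then, once.
Trained networks look in the newest picture that a camera, given by its name, has taken for a name from the list of things; names that differ only in an ending like _2 or _b are one class to them, and where a whole thing is asked for, a point or a joint stands for the part that bears it (a point fixed in the world has none). Each returns a list of dicts, best first, with "confidence" (0 to 1); they miss things now and then, are a little off and sometimes report something else, mostly with a low value. They report only what shows in the picture. A call takes as long as a camera call. They do not tell look-alikes from the thing itself.
- models.recognise(camera, query): "at" ([column, row] in pixels, amid what is visible of it).
The state is a dict: "clock": time; "qpos": joint angles; "qd": joint speeds; "tau": joint torques, N m; "tcp_pos": TCP position; "tool_rot": TCP orientation; "wrist_force": force on the tool from outside, world axes, zero at the start; "torque": the same for the moment, N m; "gripper_width": finger opening in m; "grasp_force": force on a finger pad.
Only numpy, scipy, OpenCV 4.12 (cv2) and the standard library are available. Lean on these libraries where they do the work, as an engineer would, in place of code of your own. Each camera call takes 0.05 s, during which the arm holds its last target. There are 200 camera calls.

## Working session

There is one attempt and no reset: what is moved stays moved. The work goes in short steps, Python scripts to look and compute and a tool call to move; the robot and the scene stay as the last step left them, time stands still between calls to the robot, and variables do not carry over. Pictures are saved under pics/ and viewed, at most 10 in all, crops included, and the job is handed in when it is done.

Besides the shell and the picture viewer there is one more tool, called after ">>>" by a JSON object that holds its "api" and its "payload". move_arm: Moves the arm, as the interface text tells. Its arguments: {"type":"object","properties":{"increments":{"type":"array"},"grip_force":{"type":"number"}},"required":["increments"]}

```bash
mkdir -p pics; cat > h.py <<'E'
import numpy as np, cv2, pickle
from bench import telemetry, capture, ticket, models
def cloud(c):
    z=c["z_map"]; K=c["mtx"]; v,u=np.mgrid[:z.shape[0],:z.shape[1]]
    P=np.stack([(u-K[0,2])/K[0,0]*z,(v-K[1,2])/K[1,1]*z,z],-1)
    return P@c["pose"][:3,:3].T+c["pose"][:3,3]
E
python3 - <<'E'
from h import *
np.set_printoptions(precision=3,suppress=True)
print(telemetry.read_state())
ims=[]
for n in("top","side"):
    c=capture(n); pickle.dump(c,open(n+".pkl","wb")); W=cloud(c)
    print(n,c["pose"]); cv2.imwrite(f"pics/{n}0.png",c["image"][:,:,::-1])
    for q in("case","lid_edge","lid","plunger_top","sample","switch","wash_bottle","tray_a"):
        for d in models.recognise(n,q)[:3]:
            u,v=map(int,d["at"]); print(q,round(d["confidence"],2),u,v,W[v,u])
E
```

```text
{'clock': 0.0, 'qpos': array([ 1.025,  0.207,  1.543, -0.   ,  1.394, -0.151]), 'qd': array([-0.001,  0.001,  0.004, -0.   ,  0.   ,  0.002]), 'tau': array([  0.   , -38.302, -29.161,  -0.   ,   0.01 ,  -0.   ]), 'tcp_pos': array([0.221, 0.53 , 0.23 ]), 'tool_rot': array([-3.139, -0.   ,  2.747]), 'wrist_force': array([-0.32 ,  0.348, -0.44 ]), 'torque': array([0.007, 0.046, 0.013]), 'grasp_force': 0.0, 'gripper_width': 0.08500033447408618}
top [[-0.023 -0.987  0.156  0.491]
 [-0.999  0.026  0.018  0.03 ]
 [-0.022 -0.156 -0.988  0.951]
 [ 0.     0.     0.     1.   ]]
case 0.59 319 274 [ 0.515 -0.017  0.005]
lid_edge 0.86 344 269 [ 0.519 -0.053  0.145]
lid 0.68 339 266 [ 0.528 -0.053  0.049]
plunger_top 0.55 354 240 [ 0.573 -0.079  0.086]
plunger_top 0.21 344 269 [ 0.519 -0.053  0.145]
sample 0.44 302 299 [0.467 0.018 0.014]
switch 0.57 294 265 [0.532 0.032 0.035]
wash_bottle 0.74 314 192 [ 0.658 -0.007  0.119]
wash_bottle 0.6 297 135 [0.758 0.02  0.141]
tray_a 0.64 232 181 [0.699 0.15  0.046]
tray_a 0.16 353 240 [ 0.573 -0.078  0.085]
side [[ 0.994 -0.055  0.095  0.544]
 [-0.11  -0.557  0.823 -0.643]
 [ 0.008 -0.829 -0.56   0.57 ]
 [ 0.     0.     0.     1.   ]]
case 0.59 220 265 [ 0.519 -0.074  0.109]
lid_edge 0.59 228 265 [ 0.531 -0.067  0.102]
lid 0.96 225 261 [ 0.527 -0.072  0.114]
plunger_top 0.81 257 276 [ 0.575 -0.088  0.093]
wash_bottle 0.95 362 236 [ 0.763 -0.007  0.098]
tray_a 0.88 313 216 [0.706 0.142 0.046]
tray_a 0.64 293 229 [0.663 0.132 0.023]
```

View pics/top0.png

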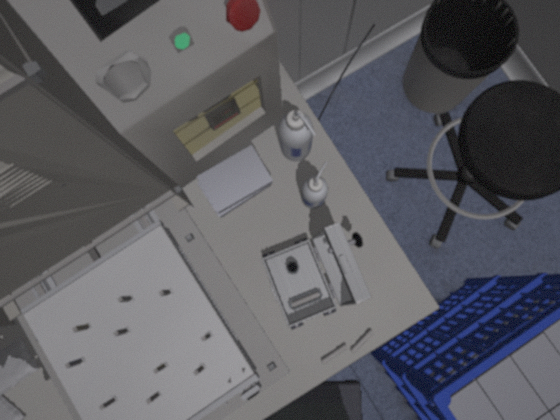

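View pics/side0.png

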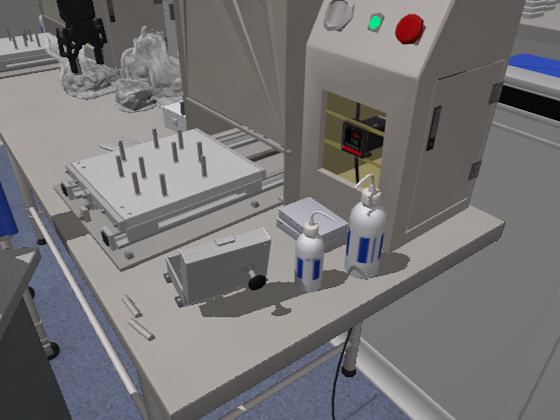

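The top view shows the open case at about (297,283), with the lid standing at about (344,265) and the knob at (354,240). The small bottle is at (314,192), the large one at (297,135) and the trays at (232,181). The side view shows the lid's outside face facing that camera, with the knob at (257,282). Next I fit the case frame.

```bash
python3 - <<'E'
from h import *
np.set_printoptions(precision=3,suppress=True)
cs={n:pickle.load(open(n+".pkl","rb")) for n in("top","side")}
W={n:cloud(c) for n,c in cs.items()}
A=np.concatenate([w.reshape(-1,3) for w in W.values()])
def box(P):return P[(P[:,0]>.38)&(P[:,0]<.64)&(P[:,1]>-.16)&(P[:,1]<.09)]
T=box(W["top"].reshape(-1,3)); S=box(W["side"].reshape(-1,3))
print("table",np.median(T[T[:,2]<.004],0),len(T),len(S))
r=T[(T[:,2]>.033)&(T[:,2]<.046)]
for n,P in(("rim",r),):
    b=cv2.minAreaRect(P[:,:2].astype(np.float32)*1000); print(n,len(P),b,np.median(P[:,2])); print(cv2.boxPoints(b))
# side: ransac plane on lid face
P=S[S[:,2]>.05]; rng=np.random.default_rng(0);best=None
for _ in range(500):
    a=P[rng.choice(len(P),3,False)]; n=np.cross(a[1]-a[0],a[2]-a[0]); l=np.linalg.norm(n)
    if l<1e-6: continue
    n/=l; m=abs((P-a[0])@n)<.002
    if best is None or m.sum()>best.sum(): best=m
q=P[best]; c=q.mean(0); n=np.linalg.svd(q-c)[2][2]; n*=-np.sign(n[1]) 
print("plane",len(q),len(P),c,n,"tilt ",np.arctan2(np.hypot(n[0],n[1]),n[2]),"az",np.arctan2(n[1],n[0])+np.pi/2)
print(q.min(0),q.max(0))
d=(S-c)@n; k=S[(d>.012)&(S[:,2]>.03)]; print("knob",len(k),k.mean(0),((k-c)@n).max(), k.min(0),k.max(0))
for n,w in W.items():
    for zz in((.05,.3),): 
        m=(w[...,2]>.05)&(w[...,0]>.6)&(w[...,0]<.72)&(w[...,1]>-.1)&(w[...,1]<.08); print(n,"small bottle",w[m].mean(0),w[m].min(0),w[m].max(0))
im=cs["top"]["image"][210:340,240:390,::-1]; cv2.imwrite("pics/c1.png",cv2.resize(im,None,fx=5,fy=4.6,interpolation=cv2.INTER_CUBIC))
np.save("T.npy",T)
E
```

```text
table [ 0.497 -0.038  0.001] 17320 17300
rim 1357 ((502.8563537597656, 10.675384521484375), (139.9003143310547, 136.2515106201172), 20.58618927001953) 0.04186657994416365
[[413.419  49.855]
 [461.327 -77.696]
 [592.294 -28.505]
 [544.386  99.047]]
plane 2772 4475 [ 0.527 -0.068  0.097] [ 0.349 -0.915 -0.202] tilt  1.7743746883710154 az 0.36382546307878894
[ 0.463 -0.099  0.05 ] [ 0.599 -0.032  0.138]
knob 250 [ 0.573 -0.087  0.084] 0.043618172881953854 [ 0.561 -0.096  0.068] [ 0.588 -0.065  0.095]
top small bottle [ 0.665 -0.009  0.109] [ 0.645 -0.034  0.051] [0.704 0.014 0.162]
side small bottle [ 0.669 -0.024  0.096] [ 0.646 -0.037  0.05 ] [0.704 0.003 0.161]
```

View pics/c1.png

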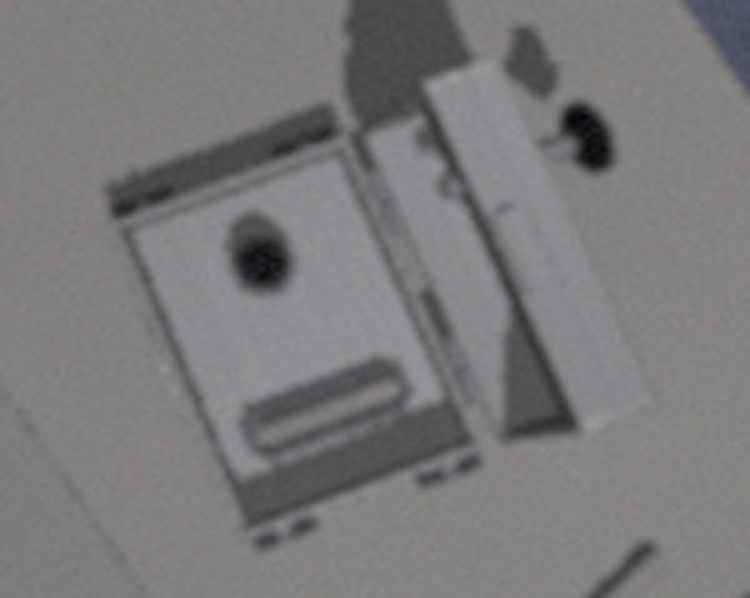

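>>> {"api": "move_arm", "payload": {"increments": [{"tx":-538,"ty":-483,"tz":0,"az":0.816,"claw":0},{"tx":-538,"ty":-483,"tz":0,"az":0.816,"claw":0},{"tx":-538,"ty":-483,"tz":0,"az":0.816,"claw":0},{"tx":-538,"ty":-483,"tz":0,"az":0.816,"claw":0},{"tx":-538,"ty":-483,"tz":0,"az":0.816,"claw":0},{"tx":-538,"ty":-483,"tz":0,"az":0.816,"claw":0},{"tx":-538,"ty":-483,"tz":0,"az":0.816,"claw":0},{"tx":-538,"ty":-483,"tz":0,"az":0.816,"claw":0},{"tx":-538,"ty":-483,"tz":0,"az":0.816,"claw":0},{"tx":-538,"ty":-483,"tz":0,"az":0.816,"claw":0},{"tx":-538,"ty":-483,"tz":0,"az":0.816,"claw":0},{"tx":-538,"ty":-483,"tz":0,"az":0.816,"claw":0}]}}

```text
invalid input at $.increments[0]: expected keys tx, ty, tz, ax, ay, az, claw
```

>>> {"api": "move_arm", "payload": {"increments": [{"tx":-538,"ty":-483,"tz":0,"ax":0,"ay":0,"az":0.816,"claw":0},{"tx":-538,"ty":-483,"tz":0,"ax":0,"ay":0,"az":0.816,"claw":0},{"tx":-538,"ty":-483,"tz":0,"ax":0,"ay":0,"az":0.816,"claw":0},{"tx":-538,"ty":-483,"tz":0,"ax":0,"ay":0,"az":0.816,"claw":0},{"tx":-538,"ty":-483,"tz":0,"ax":0,"ay":0,"az":0.816,"claw":0},{"tx":-538,"ty":-483,"tz":0,"ax":0,"ay":0,"az":0.816,"claw":0},{"tx":-538,"ty":-483,"tz":0,"ax":0,"ay":0,"az":0.816,"claw":0},{"tx":-538,"ty":-483,"tz":0,"ax":0,"ay":0,"az":0.816,"claw":0},{"tx":-538,"ty":-483,"tz":0,"ax":0,"ay":0,"az":0.816,"claw":0},{"tx":-538,"ty":-483,"tz":0,"ax":0,"ay":0,"az":0.816,"claw":0},{"tx":-538,"ty":-483,"tz":0,"ax":0,"ay":0,"az":0.816,"claw":0},{"tx":-538,"ty":-483,"tz":0,"ax":0,"ay":0,"az":0.816,"claw":0}]}}

```text
clock: 2.4
tcp_pos: [0.533, -0.1251, 0.2314]
tool_rot: [3.141, 0.001, 1.928]
wrist_force: [-0.1, -0.3, 0.3]
gripper_width: 0.0
grasp_force: 0.0
```

>>> {"api": "move_arm", "payload": {"increments": [{"tx":0,"ty":0,"tz":55,"ax":0,"ay":0,"az":0,"claw":0},{"tx":0,"ty":0,"tz":108,"ax":0,"ay":0,"az":0,"claw":0},{"tx":15,"ty":0,"tz":109,"ax":0,"ay":0,"az":0,"claw":0},{"tx":30,"ty":0,"tz":109,"ax":0,"ay":0,"az":0,"claw":0},{"tx":40,"ty":0,"tz":109,"ax":0,"ay":0,"az":0,"claw":0},{"tx":48,"ty":0,"tz":105,"ax":0,"ay":0,"az":0,"claw":0},{"tx":56,"ty":0,"tz":102,"ax":0,"ay":0,"az":0,"claw":0},{"tx":65,"ty":0,"tz":99,"ax":0,"ay":0,"az":0,"claw":0},{"tx":65,"ty":0,"tz":99,"ax":0,"ay":0,"az":0,"claw":0}]}}

```text
clock: 3.52
tcp_pos: [0.51, -0.0605, 0.1335]
tool_rot: [3.139, 0.001, 1.932]
wrist_force: [2.7, -1.9, 1.5]
gripper_width: 0.0001
grasp_force: 1.4
```

```bash
python3 - <<'E'
from h import *
c=capture("side"); cv2.imwrite("pics/s1.png",cv2.resize(c["image"][170:340,110:370,::-1],None,fx=3,fy=3))
E
```

```text
(no output)
```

View pics/s1.png

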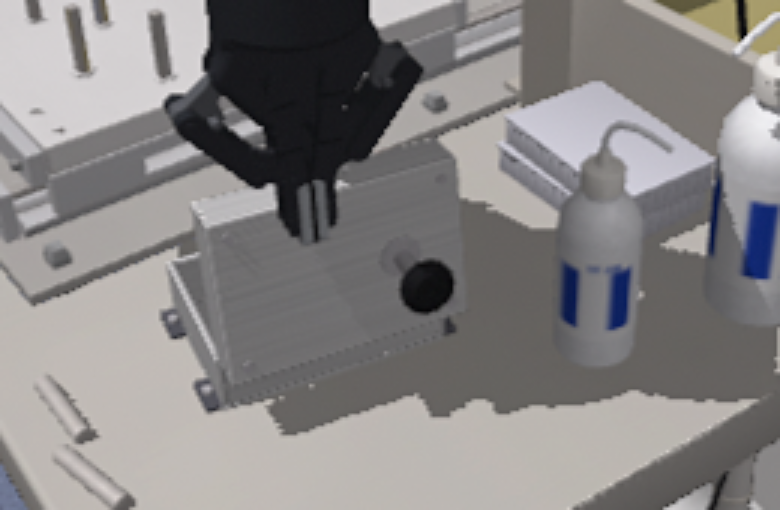

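The crop shows the closed fingers at (315,235) pushing the lid near its rim, well clear of the knob at (428,285). I'll continue the arc.

>>> {"api": "move_arm", "payload": {"increments": [{"tx":14,"ty":0,"tz":-2,"ax":0,"ay":0,"az":0,"claw":0},{"tx":28,"ty":0,"tz":-2,"ax":0,"ay":0,"az":0,"claw":0},{"tx":42,"ty":0,"tz":0,"ax":0,"ay":0,"az":0,"claw":0},{"tx":56,"ty":0,"tz":4,"ax":0,"ay":0,"az":0,"claw":0},{"tx":69,"ty":0,"tz":9,"ax":0,"ay":0,"az":0,"claw":0},{"tx":81,"ty":0,"tz":17,"ax":0,"ay":0,"az":0,"claw":0},{"tx":91,"ty":0,"tz":26,"ax":0,"ay":0,"az":0,"claw":0},{"tx":101,"ty":0,"tz":37,"ax":0,"ay":0,"az":0,"claw":0},{"tx":106,"ty":0,"tz":45,"ax":0,"ay":0,"az":0,"claw":0},{"tx":110,"ty":0,"tz":53,"ax":0,"ay":0,"az":0,"claw":0},{"tx":110,"ty":0,"tz":53,"ax":0,"ay":0,"az":0,"claw":0}]}}

```text
clock: 4.95
tcp_pos: [0.4696, 0.0421, 0.0783]
tool_rot: [-3.14, -0.001, 1.931]
wrist_force: [0.2, 0.4, 0.1]
gripper_width: 0.0001
grasp_force: 0.0
```

>>> {"api": "move_arm", "payload": {"increments": [{"tx":2,"ty":0,"tz":3,"ax":0,"ay":0,"az":0,"claw":0},{"tx":3,"ty":0,"tz":6,"ax":0,"ay":0,"az":0,"claw":0},{"tx":3,"ty":0,"tz":8,"ax":0,"ay":0,"az":0,"claw":0},{"tx":3,"ty":0,"tz":8,"ax":0,"ay":0,"az":0,"claw":0}]}}

```text
clock: 5.45
tcp_pos: [0.4693, 0.0445, 0.0712]
tool_rot: [3.142, 0.0, 1.931]
wrist_force: [-0.3, -0.2, 0.5]
gripper_width: -0.0002
grasp_force: 0.1
```

```bash
python3 - <<'E'
from h import *
np.set_printoptions(precision=4,suppress=True)
print(telemetry.read_state()["wrist_force"])
c=capture("side"); pickle.dump(c,open("s2.pkl","wb")); cv2.imwrite("pics/s2.png",cv2.resize(c["image"][170:340,110:370,::-1],None,fx=3,fy=3))
c=capture("top");pickle.dump(c,open("t2.pkl","wb"))
for n in("s2","t2"):
    W=cloud(pickle.load(open(n+".pkl","rb"))).reshape(-1,3)
    d=W[:,:2]-[.4975,.025]; a=.361; X=d[:,0]*np.cos(a)+d[:,1]*np.sin(a); Y=-d[:,0]*np.sin(a)+d[:,1]*np.cos(a)
    for y0 in(-45,-30,-15,15,30,42):
        m=(abs(Y*1000-y0)<5)&(X<-.04)&(X>-.065)&(W[:,2]>.02)&(W[:,2]<.1); print(n,y0,m.sum(),np.median(W[m,2]) if m.any() else 0)
    m=(abs(X-.032)<.025)&(abs(Y)<.03)&(W[:,2]>.1)&(W[:,2]<.12);print("knob",m.sum(),np.median(np.c_[X,Y,W[:,2]][m],0),W[m,:2].mean(0))
E
```

```text
[-0.3272 -0.2103  0.5451]
s2 -45 87 0.06911506180246041
s2 -30 57 0.06982534889494763
s2 -15 54 0.0699039911077679
s2 15 53 0.07047982343971843
s2 30 53 0.07049665654460835
s2 42 47 0.07072886077346224
knob 175 [ 0.0295 -0.0081  0.1107] [0.5276 0.0294]
t2 -45 0 0
t2 -30 0 0
t2 -15 0 0
t2 15 0 0
t2 30 0 0
t2 42 0 0
knob 212 [ 0.0319 -0.002   0.1116] [0.528  0.0344]
```

View pics/s2.png

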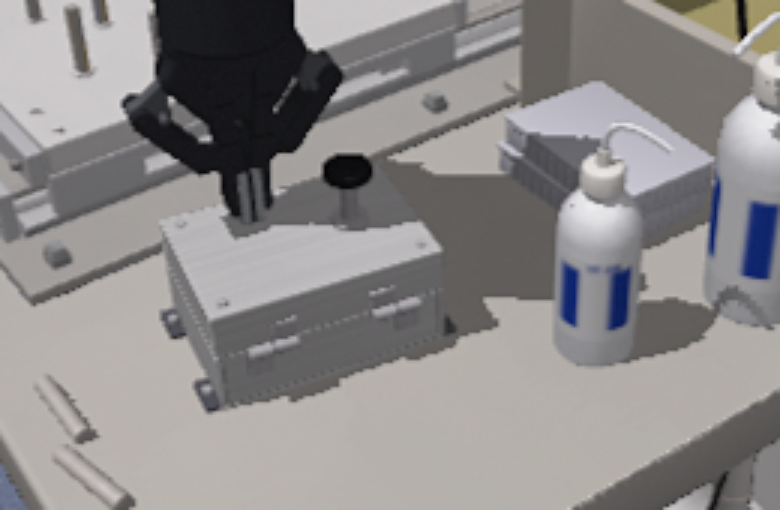

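The lid looks shut, with a residual slope of about 0.018 rad. I'll press it home.

>>> {"api": "move_arm", "payload": {"increments": [{"tx":0,"ty":0,"tz":1,"ax":0,"ay":0,"az":0,"claw":0},{"tx":0,"ty":0,"tz":2,"ax":0,"ay":0,"az":0,"claw":0},{"tx":0,"ty":0,"tz":2.5,"ax":0,"ay":0,"az":0,"claw":0},{"tx":0,"ty":0,"tz":2.5,"ax":0,"ay":0,"az":0,"claw":0}]}}

```text
clock: 6.05
tcp_pos: [0.4692, 0.0448, 0.07]
tool_rot: [-3.141, -0.0, 1.931]
wrist_force: [-4.9, 2.4, 9.4]
gripper_width: -0.0001
grasp_force: 5.4
```

>>> {"api": "move_arm", "payload": {"increments": [{"tx":0,"ty":0,"tz":-40,"ax":0,"ay":0,"az":0,"claw":0},{"tx":0,"ty":0,"tz":-75,"ax":0,"ay":0,"az":0,"claw":0},{"tx":-15,"ty":26,"tz":-75,"ax":0,"ay":0,"az":0,"claw":0},{"tx":-30,"ty":52,"tz":-75,"ax":0,"ay":0,"az":0,"claw":0},{"tx":-30,"ty":52,"tz":-65,"ax":0,"ay":0,"az":0,"claw":0},{"tx":-30,"ty":52,"tz":-55,"ax":0,"ay":0,"az":0,"claw":0},{"tx":-30,"ty":52,"tz":-50,"ax":0,"ay":0,"az":0,"claw":0},{"tx":-30,"ty":52,"tz":-50,"ax":0,"ay":0,"az":0,"claw":0}]}}

```text
clock: 7.05
tcp_pos: [0.5271, 0.0351, 0.1177]
tool_rot: [-3.139, -0.001, 1.931]
wrist_force: [-0.2, -0.3, -0.0]
gripper_width: 0.0002
grasp_force: 0.0
```

```bash
python3 - <<'E'
from h import *
np.set_printoptions(precision=4,suppress=True)
s=telemetry.read_state(); print(s["wrist_force"],s["tcp_pos"])
c=capture("side"); cv2.imwrite("pics/s3.png",cv2.resize(c["image"][170:340,110:370,::-1],None,fx=3,fy=3))
W=cloud(c).reshape(-1,3)
d=W[:,:2]-[.4975,.025]; a=.361; X=d[:,0]*np.cos(a)+d[:,1]*np.sin(a); Y=-d[:,0]*np.sin(a)+d[:,1]*np.cos(a)
m=(abs(X+.02)<.04)&(abs(Y)<.046)&(W[:,2]>.06)&(W[:,2]<.08)
A=np.c_[X[m],Y[m],np.ones(m.sum())]; print(np.linalg.lstsq(A,W[m,2],rcond=None)[0])
E
```

```text
[-0.1726 -0.2874 -0.0243] [0.5271 0.0351 0.1177]
[-0.002  -0.0004  0.0693]
```

View pics/s3.png

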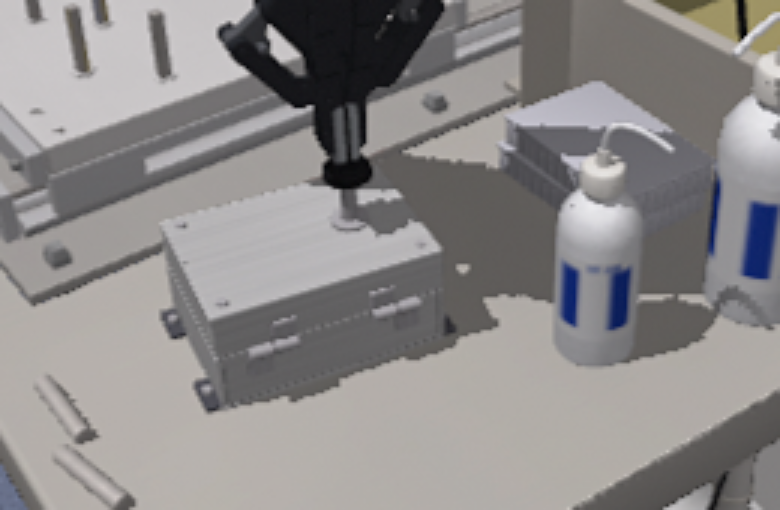

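The lid is flush, with a fitted slope near 0, and the fingertips sit centred over the knob at (347,165). I'll press down to just before the earliest possible contact.

>>> {"api": "move_arm", "payload": {"increments": [{"tx":0,"ty":0,"tz":5,"ax":0,"ay":0,"az":0,"claw":0},{"tx":0,"ty":0,"tz":10,"ax":0,"ay":0,"az":0,"claw":0},{"tx":0,"ty":0,"tz":13,"ax":0,"ay":0,"az":0,"claw":0},{"tx":0,"ty":0,"tz":13,"ax":0,"ay":0,"az":0,"claw":0}]}}

```text
clock: 7.6
tcp_pos: [0.529, 0.0348, 0.106]
tool_rot: [3.141, 0.0, 1.931]
wrist_force: [0.2, 0.4, 2.8]
gripper_width: -0.0001
grasp_force: 1.5
```

>>> {"api": "move_arm", "payload": {"increments": [{"tx":0,"ty":0,"tz":1.5,"ax":0,"ay":0,"az":0,"claw":0},{"tx":0,"ty":0,"tz":1.5,"ax":0,"ay":0,"az":0,"claw":0}]}}

```text
clock: 7.85
tcp_pos: [0.5289, 0.0348, 0.1045]
tool_rot: [3.141, 0.0, 1.931]
wrist_force: [0.1, 0.5, 2.7]
gripper_width: -0.0002
grasp_force: 1.6
```

>>> {"api": "move_arm", "payload": {"increments": [{"tx":0,"ty":0,"tz":1,"ax":0,"ay":0,"az":0,"claw":0},{"tx":0,"ty":0,"tz":1,"ax":0,"ay":0,"az":0,"claw":0}]}}

```text
clock: 8.1
tcp_pos: [0.5289, 0.0348, 0.1034]
tool_rot: [3.141, 0.0, 1.931]
wrist_force: [0.9, -1.0, 3.3]
gripper_width: -0.0
grasp_force: 1.7
```

>>> {"api": "move_arm", "payload": {"increments": [{"tx":0,"ty":0,"tz":1.5,"ax":0,"ay":0,"az":0,"claw":0},{"tx":0,"ty":0,"tz":1.5,"ax":0,"ay":0,"az":0,"claw":0}]}}

```text
clock: 8.35
tcp_pos: [0.5288, 0.0348, 0.1018]
tool_rot: [3.141, 0.0, 1.931]
wrist_force: [0.7, -0.1, 3.2]
gripper_width: 0.0002
grasp_force: 1.8
```

>>> {"api": "move_arm", "payload": {"increments": [{"tx":0,"ty":0,"tz":1.5,"ax":0,"ay":0,"az":0,"claw":0},{"tx":0,"ty":0,"tz":1.5,"ax":0,"ay":0,"az":0,"claw":0}]}}

```text
clock: 8.6
tcp_pos: [0.5288, 0.0348, 0.1003]
tool_rot: [3.141, 0.0, 1.931]
wrist_force: [1.5, 0.7, 3.6]
gripper_width: -0.0002
grasp_force: 1.9
```

>>> {"api": "move_arm", "payload": {"increments": [{"tx":0,"ty":0,"tz":1.5,"ax":0,"ay":0,"az":0,"claw":0},{"tx":0,"ty":0,"tz":1.5,"ax":0,"ay":0,"az":0,"claw":0}]}}

```text
clock: 8.85
tcp_pos: [0.5289, 0.0348, 0.0992]
tool_rot: [3.141, 0.0, 1.931]
wrist_force: [0.9, 1.2, 6.5]
gripper_width: 0.0002
grasp_force: 3.2
```

The force jumped by about 3 N, so the plunger has met the switch. I'll carry on gently.

>>> {"api": "move_arm", "payload": {"increments": [{"tx":0,"ty":0,"tz":1,"ax":0,"ay":0,"az":0,"claw":0},{"tx":0,"ty":0,"tz":1,"ax":0,"ay":0,"az":0,"claw":0}]}}

```text
clock: 9.1
tcp_pos: [0.5289, 0.0348, 0.0986]
tool_rot: [3.141, 0.0, 1.931]
wrist_force: [-0.3, 0.5, 8.5]
gripper_width: -0.0001
grasp_force: 4.2
```

>>> {"api": "move_arm", "payload": {"increments": [{"tx":0,"ty":0,"tz":1,"ax":0,"ay":0,"az":0,"claw":0},{"tx":0,"ty":0,"tz":1.5,"ax":0,"ay":0,"az":0,"claw":0},{"tx":0,"ty":0,"tz":1.5,"ax":0,"ay":0,"az":0,"claw":0}]}}

```text
clock: 9.48
tcp_pos: [0.5291, 0.0348, 0.0977]
tool_rot: [3.141, 0.0, 1.931]
wrist_force: [-1.1, 0.2, 12.4]
gripper_width: 0.0001
grasp_force: 5.8
```

The force is 12.4 N, which puts the switch at about 2.4 mm, consistent with the z change. I'll hold there, then release upward.

>>> {"api": "move_arm", "payload": {"increments": [{"tx":0,"ty":0,"tz":0,"ax":0,"ay":0,"az":0,"claw":0},{"tx":0,"ty":0,"tz":0,"ax":0,"ay":0,"az":0,"claw":0},{"tx":0,"ty":0,"tz":0,"ax":0,"ay":0,"az":0,"claw":0},{"tx":0,"ty":0,"tz":0,"ax":0,"ay":0,"az":0,"claw":0},{"tx":0,"ty":0,"tz":0,"ax":0,"ay":0,"az":0,"claw":0}]}}

```text
clock: 10.1
tcp_pos: [0.5291, 0.0348, 0.0977]
tool_rot: [3.141, 0.001, 1.931]
wrist_force: [-1.2, -0.2, 12.4]
gripper_width: 0.0003
grasp_force: 5.7
```

>>> {"api": "move_arm", "payload": {"increments": [{"tx":0,"ty":0,"tz":-6,"ax":0,"ay":0,"az":0,"claw":0},{"tx":0,"ty":0,"tz":-12,"ax":0,"ay":0,"az":0,"claw":0},{"tx":0,"ty":0,"tz":-18,"ax":0,"ay":0,"az":0,"claw":0},{"tx":0,"ty":0,"tz":-40,"ax":0,"ay":0,"az":0,"claw":0},{"tx":0,"ty":0,"tz":-80,"ax":0,"ay":0,"az":0,"claw":0},{"tx":0,"ty":0,"tz":-100,"ax":0,"ay":0,"az":0,"claw":0},{"tx":0,"ty":0,"tz":-100,"ax":0,"ay":0,"az":0,"claw":0},{"tx":0,"ty":0,"tz":-100,"ax":0,"ay":0,"az":0,"claw":0}]}}

```text
clock: 11.1
tcp_pos: [0.5269, 0.035, 0.1944]
tool_rot: [-3.138, -0.002, 1.931]
wrist_force: [0.3, -0.7, -0.1]
gripper_width: -0.0002
grasp_force: 0.0
```

```bash
python3 - <<'E'
from h import *
np.set_printoptions(precision=4,suppress=True)
c=capture("side"); cv2.imwrite("pics/s4.png",c["image"][:,:,::-1])
W=cloud(c).reshape(-1,3)
d=W[:,:2]-[.4975,.025]; a=.361; X=d[:,0]*np.cos(a)+d[:,1]*np.sin(a); Y=-d[:,0]*np.sin(a)+d[:,1]*np.cos(a)
m=(abs(X+.02)<.04)&(abs(Y)<.046)&(W[:,2]>.06)&(W[:,2]<.08)
A=np.c_[X[m],Y[m],np.ones(m.sum())]; print(np.linalg.lstsq(A,W[m,2],rcond=None)[0])
m=(np.hypot(X-.032,Y)<.012)&(W[:,2]>.08)&(W[:,2]<.13);print("knob z",m.sum(),np.percentile(W[m,2],[50,90]))
E
```

```text
[-0.0021 -0.001   0.0694]
knob z 121 [0.1106 0.1123]
```

View pics/s4.png

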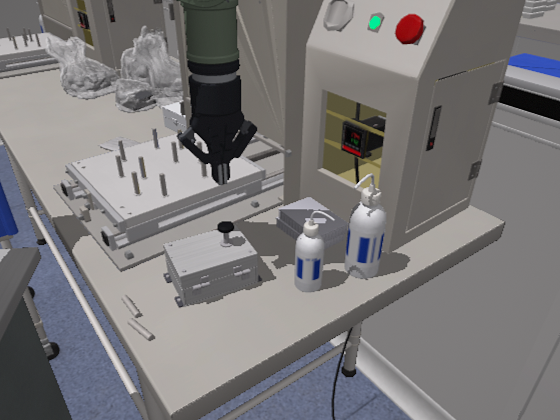

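The case is shut flush at about (212,265), and the knob is back up at (227,228) with its top at 0.112 m. The bottles and trays haven't moved and the arm is clear, so I'm handing in.

```bash
python3 -c "
from bench import ticket; print(ticket.job_done())"
```

```text
the job is handed in; nothing more can be done
None
```

I handed the job in at about 11 s with no verdict shown: the lid measured flush, the plunger was held on the switch at about 12.4 N for about 0.6 s and came fully back up, and the bottle and trays look unmoved; the pin can't be seen in the shut case.

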